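# Hold a stool batten flush in the tilting drilling jig

### The job

Pick up the oak stool batten and lay it, cross marks up, on the sloping table of the plywood drilling jig: lengthways down the slope, over the middle line, with its lower end square against the dark stop strip. Tilt it to the slope so that it sits flush all along, and keep hold of it, pressed firmly down (about a kilo's weight of push) for the drill: finish while still gripping and pressing it there. Do not shift the jig's set angle, and leave the glue bottle, screwdriver and ear defenders alone.

Things in the scene. Friction and masses are not known exactly. Their poses are not given: they have to be found in the camera images.
- batten: Loose oak batten, 170 x 50 x 38 mm (x, y, z), about 0.2 kg, lying flat on the bench with two black pencil crosses on its upper face. Origin at the centre of its underside; x runs along its length, z up out of the marked face. Either end may go down the slope. It may be gripped across its 50 mm width.
- jig: Drilling jig, fixed: plywood base 270 x 190 x 18 mm, hinged table 240 x 170 x 18 mm. Origin: centre of the base's underside; x points level towards the high end, y along the hinge, which lies 120 mm towards -x, 21 mm up. The slope differs each time (12 to 32 degrees), locked. Two steel quadrants beside the table, 91 mm off its middle, 90 mm from the hinge, rise up to 35 mm over its face.
- jig_stop (a point): Point on the table's sloping face, on its thin dark centre line, at the foot of the stop strip. x points up the slope along the face, y along the stop, z square out of the face. The stop is dark wood, 170 mm long, 18 mm thick, 20 mm high, along the low edge. The face runs 216 mm up from here and 85 mm to either side. Seated, the batten's origin is on the face 85 mm up the slope from here.
- jig_top (a point): Middle of the upper edge of the table's sloping face, 216 mm up the slope from the stop. It stays put as long as the jig's angle is not shifted; the locked hinge slips only at about 15 N m.
- glue_bottle: Yellow glue bottle, upright, 56 mm across and 150 mm tall, about 0.3 kg. Origin at the centre of its underside. To be left alone.
- screwdriver: Screwdriver lying along its x, red handle, 190 mm long. Origin at its underside, near the middle of its length. To be left alone.
- ear_defenders: Red and black ear defenders lying flat, cups 72 mm across, about 140 by 170 mm over all and 72 mm high. Origin on the bench midway between the cups; the band bows towards +x. To be left alone.

How it is judged:
By the outcome, as a careful person would: the job done as asked, in the order asked, and still so for the second after the job is handed in, while the arm keeps its last pose, push and grip.
It also fails if it takes over 45 s, if anything falls off the work surface, if the arm or the gripper's body presses on something with over 40 N, if the wrist force passes 120 N, or if a joint passes its speed limit or range.

### The arm

A 7-joint arm with a two-finger parallel gripper is mounted at the origin on the work surface. World frame = base frame: x ahead of the robot, y to its left, z up, the work surface at z = 0. Lengths are in m, angles in rad, forces in N, time in s.
With the tool pointing down it reaches from about 0.4 to 0.9 m from the base axis. Payload 5.5 kg.
Tool frame: the origin (TCP) lies midway between the tips of the shut fingers; the grasp point (between the pads) lies 19 mm behind it (manip.grip_depth is the distance from the TCP to the grasp point, in m); z points along the fingers, y is the line along which they close (so a half turn about z gives the same grasp; the last joint's range is limited). The gripper opens to 92 mm and grips with 3 to 60 N. Pads are 19 mm wide; open, the fingers measure 130 mm over their backs; the gripper's body (75 mm by 190 mm) begins 47 mm behind the grasp point.
Start: joints at [-0.849, 0.501, -0.427, 1.55, 0.221, 1.138, -0.21], TCP at [0.288, 0.583, 0.227] pointing down, gripper open.
Joint ranges: [-2.88, 2.88], [-0.31, 2.03], [-1.54, 1.56], [0.2, 2.42], [-1.41, 4.55], [0.19, 2.02], [-2.57, 2.57]. Speed limits (rad/s): [2.57, 2.57, 3.14, 3.14, 3.14, 3.14, 3.14].

### API

Orientations are given as a unit quaternion [x, y, z, w].
In Python, from bench import manip, effector, viewer gives the robot as it stands. Calls block until the motion is done:
- manip.move_pose(position, orientation): joint-space move of the TCP to a pose.
- manip.servo_line(position, ori=None, vel=0.15): straight line of the TCP; ori=None keeps the orientation; vel is the mean speed in m/s.
- manip.movej(angles): joint-space move.
- effector.open_jaws() and effector.close(f_grip=None): open the fingers fully, or close them until they stop; f_grip is the grip in N (None keeps the last).
- manip.sleep(seconds).
- manip.solve_ik(position, orientation): joint angles nearest the present ones, or None.
- viewer.get_image(name): name is "scene" or "top" or "wrist"; returns the picture (400x640x3 uint8, red, green, blue); there is no depth.
- viewer.get_calibration(name): a dict with "vfov" (degrees; the focal length in pixels is half the picture's height over the tangent of half this angle, whatever the lens; pixels are square), "cx", "cy" (the principal point, pixels), "dist_coeffs" ([k1, k2, p1, p2, k3] as OpenCV has them; the pictures are not rectified), "eye" and "attitude" of the camera in the world. Camera axes: x right, y down, z forward; pixel columns grow to the right and rows downward; lengths in m; the calibration is good to about 2 mm. A picture is of the moment at which its call begins: read the wrist's pose just before it. get_calibration takes no time and is no camera call; for the wrist camera it gives the pose at the moment of the call.
A pose or a line that the arm cannot do raises manip.PlanningError and nothing moves.
- manip.hand_in(): hands the job in; it is judged then, once.
Readings, each from a call of its own:
- manip.current_clock(): time.
- manip.current_q(): joint angles.
- manip.current_joint_velocities(): joint speeds.
- manip.current_tau(): joint torques, N m.
- manip.current_tool_pos(): TCP position.
- manip.current_tcp_rot(): TCP orientation.
- manip.current_force(): force on the tool from outside, world axes, zero at the start.
- manip.current_wrist_torque(): the same for the moment, N m.
- manip.current_finger_gap(): finger opening in m.
- manip.current_gripper_force(): force on a finger pad.
Only numpy, scipy, OpenCV 4.12 (cv2) and the standard library are available. Lean on these libraries where they do the work, as an engineer would, in place of code of your own. Each camera call takes 0.05 s, during which the arm holds its last target. There are 200 camera calls.

## Working session

There is one attempt and no reset: what is moved stays moved. The work goes in short steps, each a Python script; the robot and the scene stay as the last script left them, time stands still between calls to the robot, and variables do not carry over. Pictures are saved under pics/ and viewed, at most 10 in all, crops included, and the job is handed in when it is done.

```bash
ls; mkdir -p pics; python3 - <<'E'
from bench import manip, effector, viewer
import cv2
for n in ("scene","top"):
    im=viewer.get_image(n); cv2.imwrite(f"pics/{n}0.png",im[:,:,::-1]); print(n,viewer.get_calibration(n))
print(viewer.get_calibration("wrist"), manip.current_tcp_rot(), manip.grip_depth, manip.current_clock())
E
```

```text
pics
scene {'vfov': 57.141244652911, 'cx': 322.5771987153916, 'cy': 200.16725462659747, 'dist_coeffs': array([-0.04221709,  0.        ,  0.        ,  0.        ,  0.        ]), 'eye': array([0.93691974, 0.53796064, 0.93308588]), 'attitude': array([ 0.26136744,  0.91731805, -0.29038857, -0.07674075])}
top {'vfov': 45.90534269591634, 'cx': 325.6815735771973, 'cy': 196.35900237042065, 'dist_coeffs': array([0.04014882, 0.        , 0.        , 0.        , 0.        ]), 'eye': array([0.32774486, 0.0117059 , 1.52581101]), 'attitude': array([ 0.7112012 , -0.69480658,  0.07605473, -0.07518208])}
{'vfov': 64.31865621444717, 'cx': 321.18355395116765, 'cy': 202.8606003783183, 'dist_coeffs': array([0.00339468, 0.        , 0.        , 0.        , 0.        ]), 'eye': array([0.21933527, 0.61658665, 0.38334091]), 'attitude': array([0.84049099, 0.52238426, 0.07495561, 0.12276494])} [ 2.27362716e-01  9.73809749e-01 -8.44916049e-04 -2.32336013e-04] 0.0188 0.1
```

View pics/scene0.png

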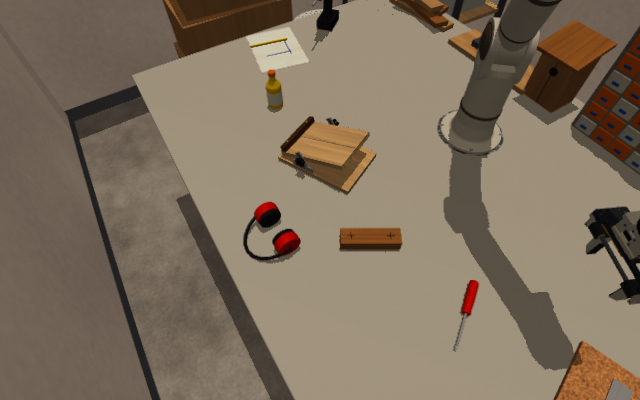

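View pics/top0.png

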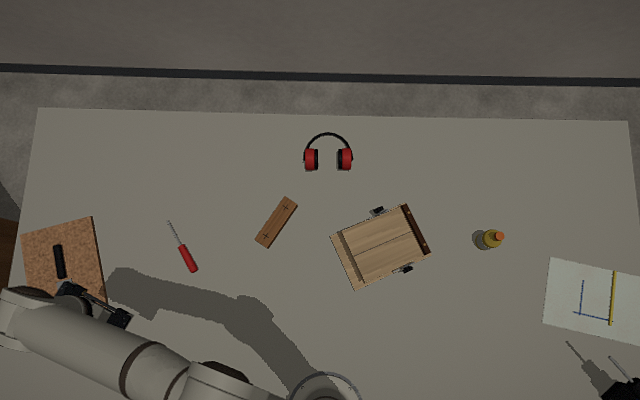

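The scene view shows the batten at about (371,238), with its crosses up, and the jig at (328,153) with its dark stop at its left end. In the top view the batten is at (276,222), the jig's stop runs from (405,205) to (430,252), and its high end is at left (~(345,262)). The bottle is at (490,239).

```bash
cat > h.py <<'E'
import numpy as np, cv2
from scipy.spatial.transform import Rotation as R
from bench import manip, effector, viewer
def rays(cal,px):
    f=200/np.tan(np.radians(cal['vfov']/2)); K=np.array([[f,0,cal['cx']],[0,f,cal['cy']],[0,0,1]])
    u=cv2.undistortPoints(np.array(px,float).reshape(-1,1,2),K,np.array(cal['dist_coeffs'])).reshape(-1,2)
    d=R.from_quat(cal['attitude']).apply(np.c_[u,np.ones(len(u))])
    return np.array(cal['eye']), d/np.linalg.norm(d,axis=1)[:,None]
def onplane(cal,px,z=0.,n=(0,0,1),p0=None):
    e,d=rays(cal,px); n=np.array(n,float); p0=np.array([0,0,z]) if p0 is None else np.array(p0)
    return e+d*(((p0-e)@n)/(d@n))[:,None]
def tri(cals,pxs):
    """pxs: per view, N points -> N x 3, residual"""
    rs=[rays(c,p) for c,p in zip(cals,pxs)]; out=[];res=[]
    for i in range(len(pxs[0])):
        A=[np.eye(3)-np.outer(d[i],d[i]) for e,d in rs]
        X=np.linalg.solve(sum(A),sum(a@e for a,(e,d) in zip(A,rs))); out.append(X)
        res.append(max(np.linalg.norm(a@(X-e)) for a,(e,d) in zip(A,rs)))
    return np.array(out),np.array(res)
def down(yaw):  # tool z down, tool x axis heading yaw
    return (R.from_euler('z',yaw)*R.from_euler('x',np.pi)).as_quat()
def snap(name,file):
    c=viewer.get_calibration(name); im=viewer.get_image(name); cv2.imwrite(file,im[:,:,::-1])
    import pickle; pickle.dump(c,open(file+'.cal','wb')); return im,c
def cal(file):
    import pickle; return pickle.load(open(file+'.cal','rb'))
E
python3 - <<'E'
from h import *
np.set_printoptions(precision=3,suppress=True)
c=viewer.get_calibration('top')
print(onplane(c,[(276,222),(289,197),(264,247)],.038)); print(onplane(c,[(405,205),(430,252),(355,288),(331,237)],.03)); print(onplane(c,[(490,239),(328,158),(183,247)],0))
w=viewer.get_calibration('wrist'); T=R.from_quat(manip.current_tcp_rot())
print('cam in tool',T.inv().apply(w['eye']-manip.current_tool_pos()),(T.inv()*R.from_quat(w['attitude'])).as_matrix())
for p in [(.44,.15,.28),(.5,.2,.3),(.44,-.15,.38),(.4,-.2,.35)]:
  for y in np.radians(range(-180,180,30)):
    q=manip.solve_ik(p,down(y)); print(p,round(np.degrees(y)),None if q is None else np.array(q)) if q is not None else 0
E
```

```text
[[0.564 0.17  0.038]
 [0.647 0.132 0.038]
 [0.484 0.204 0.038]]
[[ 0.631 -0.243  0.03 ]
 [ 0.481 -0.32   0.03 ]
 [ 0.364 -0.084  0.03 ]
 [ 0.521 -0.006  0.03 ]]
[[ 0.531 -0.52   0.   ]
 [ 0.792  0.009  0.   ]
 [ 0.482  0.468  0.   ]]
cam in tool [ 0.076  0.    -0.158] [[-0.    -0.959 -0.285]
 [ 1.    -0.    -0.001]
 [ 0.001 -0.285  0.959]]
(0.44, 0.15, 0.28) -180 [-0.065  0.095 -0.341  1.934  0.035  1.118  1.151]
(0.44, 0.15, 0.28) -150 [ 0.001  0.099 -0.412  1.932  0.044  1.119  1.666]
(0.44, 0.15, 0.28) -120 [ 0.082  0.105 -0.499  1.93   0.056  1.12   2.179]
(0.44, 0.15, 0.28) -90 [ 0.737  0.272 -1.284  1.915  0.285  1.163  2.489]
(0.44, 0.15, 0.28) -60 [-1.63   0.421  1.563  1.972 -0.453  1.203 -2.513]
(0.44, 0.15, 0.28) -30 [-1.595  0.241  1.393  1.972 -0.261  1.14  -2.19 ]
(0.44, 0.15, 0.28) 0 [-0.513  0.079  0.134  1.948 -0.012  1.115 -1.945]
(0.44, 0.15, 0.28) 30 [-0.438  0.08   0.055  1.946 -0.005  1.116 -1.429]
(0.44, 0.15, 0.28) 60 [-0.363  0.082 -0.025  1.943  0.002  1.116 -0.912]
(0.44, 0.15, 0.28) 90 [-0.289  0.085 -0.103  1.941  0.01   1.117 -0.396]
(0.44, 0.15, 0.28) 1
[... 1751 characters left out ...]
.035 -0.022  0.434  1.888  0.009  1.273  1.967]
(0.4, -0.2, 0.35) -150 [-0.043 -0.022  0.442  1.889  0.01   1.273  2.491]
(0.4, -0.2, 0.35) -60 [ 0.611 -0.001 -0.207  1.87  -0.     1.272 -2.214]
(0.4, -0.2, 0.35) -30 [ 0.611 -0.001 -0.207  1.87  -0.     1.272 -1.69 ]
(0.4, -0.2, 0.35) 0 [-0.054 -0.022  0.453  1.889  0.01   1.273 -1.175]
(0.4, -0.2, 0.35) 30 [-0.028 -0.021  0.428  1.888  0.009  1.273 -0.651]
(0.4, -0.2, 0.35) 60 [ 0.002 -0.02   0.398  1.887  0.008  1.273 -0.126]
(0.4, -0.2, 0.35) 90 [ 0.004 -0.02   0.396  1.887  0.008  1.273  0.397]
(0.4, -0.2, 0.35) 120 [-0.002 -0.02   0.402  1.888  0.008  1.273  0.921]
(0.4, -0.2, 0.35) 150 [-0.022 -0.021  0.421  1.888  0.009  1.273  1.444]
```

```bash
python3 - <<'E'
from h import *
d=np.radians
ims=[]
def go(p,y,f):
    manip.move_pose(p,down(d(y))); manip.sleep(.2); im,c=snap('wrist',f'pics/{f}.png'); ims.append(im); print(f,manip.current_clock(),manip.current_tool_pos(),c['eye'])
go((.564,.17,.22),156,'bA')
go((.52,.19,.26),156,'bB')
go((.50,-.13,.33),115,'jA')
go((.50,-.20,.36),115,'jB')
cv2.imwrite('pics/all.png',cv2.resize(np.vstack([np.hstack(ims[:2]),np.hstack(ims[2:])]),(800,500),interpolation=cv2.INTER_AREA)[:,:,::-1])
E
```

```text
bA 2.1583 [0.56375969 0.17096426 0.22000257] [0.49389724 0.20240436 0.37758195]
bB 2.7667 [0.52019874 0.18904204 0.25901347] [0.45075001 0.22055368 0.41667836]
jA 4.2583 [ 0.50027116 -0.12868169  0.32966727] [ 0.46835924 -0.05862613  0.48721719]
jB 4.9083 [ 0.50006584 -0.19850893  0.35954308] [ 0.46818968 -0.1286745   0.5171009 ]
```

View pics/all.png

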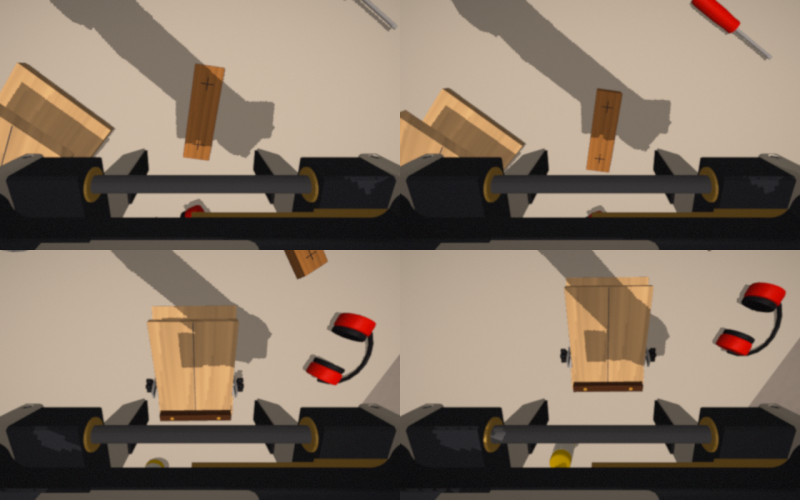

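The four wrist views (at 0.625 scale) show the batten near (203,112) and (603,130), and the jig table at (193,365) and (608,335), with its stop at the bottom. Nothing hides them. Next I take closer crops to pick out the corners.

```bash
python3 - <<'E'
import cv2,numpy as np
def crop(f,x,y,w,h,s,step=20):
    im=cv2.imread(f'pics/{f}.png')[y:y+h,x:x+w]; im=cv2.resize(im,None,fx=s,fy=s,interpolation=cv2.INTER_CUBIC)
    for k in range(-x%step,w,step): cv2.line(im,(int(k*s),0),(int(k*s),5),(0,0,255),1); 
    for k in range(-y%step,h,step): cv2.line(im,(0,int(k*s)),(5,int(k*s)),(0,0,255),1)
    return im
a=crop('bA',260,90,140,180,2.2); b=crop('bB',260,130,140,160,2.2)
c=crop('jA',220,70,180,210,1.42*1); 
j1=crop('jA',225,80,165,205,1.45);j2=crop('jB',250,35,165,205,1.45)
H=600;out=np.zeros((600,800,3),np.uint8)
def put(im,x,y): out[y:y+im.shape[0],x:x+im.shape[1]]=im[:600-y,:800-x]
put(a[:300],0,0); 
put(crop('bA',280,95,100,170,1.75),0,0); put(crop('bB',280,135,100,145,1.75),0,300)
put(crop('jA',225,80,170,210,1.78),180,0); put(crop('jB',250,35,170,200,1.78),490,0)
put(crop('jA',225,240,170,50,1.78),180,400); put(crop('jB',250,190,170,60,1.78),490,400)
cv2.imwrite('pics/crops.png',out)
E
```

```text
(no output)
```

View pics/crops.png

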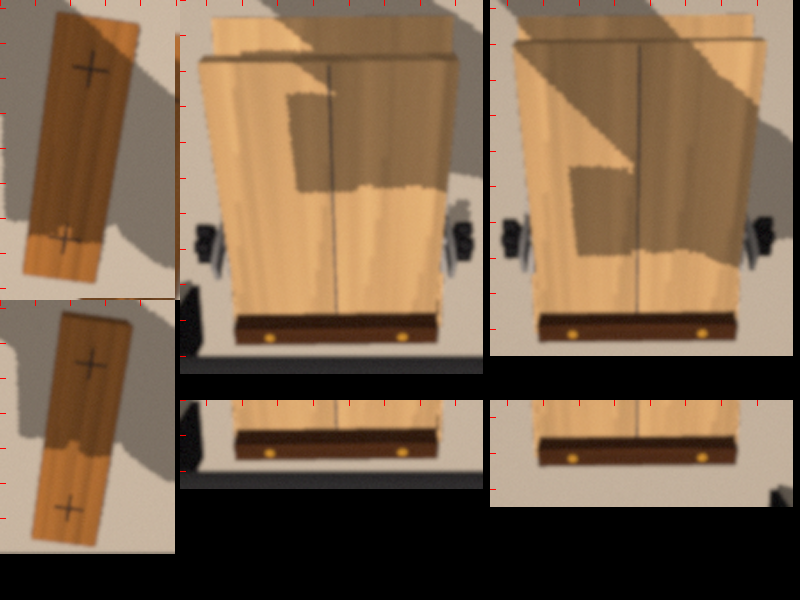

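```bash
cat > meas.py <<'E'
from h import *
from scipy.ndimage import map_coordinates, gaussian_filter
def edge(ch,a,b,w=5,lo=.08,hi=.92):
    """line of max signed gradient (rising along left->right normal n) near a-b; returns homogeneous line"""
    a,b=np.array(a,float),np.array(b,float); t=(b-a)/np.linalg.norm(b-a); n=np.array([-t[1],t[0]])
    s=np.arange(-w,w+.1,.25); pts=[]
    for k in np.linspace(lo,hi,40):
        c=a+(b-a)*k; P=c+s[:,None]*n; v=gaussian_filter(map_coordinates(ch,[P[:,1],P[:,0]],order=1),3)
        g=np.gradient(v); i=np.argmax(g)
        if 0<i<len(s)-1: pts.append(c+n*s[i])
    x=cv2.fitLine(np.float32(pts),cv2.DIST_HUBER,0,.01,.01).ravel(); d=x[:2];p=x[2:]
    m=np.array([-d[1],d[0]]); return np.array([m[0],m[1],-m@p])
def X(l,m): p=np.cross(l,m); return p[:2]/p[2]
def load(f):
    im=cv2.imread(f'pics/{f}.png'); hsv=cv2.cvtColor(im,cv2.COLOR_BGR2HSV).astype(float); return hsv[:,:,1],im.astype(float).sum(2)
def quad(f,c,chs):
    """corners c in order round; edge i from c[i] to c[i+1]; chs: channel (signed) per edge"""
    L=[edge(chs[i],c[i],c[(i+1)%4]) for i in range(4)]
    return np.array([X(L[i-1],L[i]) for i in range(4)])
E
python3 - <<'E'
from meas import *
np.set_printoptions(precision=4,suppress=True)
# image coords, order TL,TR,BR,BL; normal (-ty,tx) points inward for clockwise(on-screen) order
o=lambda pts,px,py,s,x,y:[((a-px)/s+x,(b-py)/s+y) for a,b in pts]
bA=o([(57,12),(140,24),(97,283),(23,274)],0,0,1.75,280,95)
bB=o([(62,315),(131,323),(96,546),(32,538)],0,300,1.75,280,135)
jA=o([(201,64),(457,60),(438,315),(235,315)],180,0,1.78,225,80)
jB=o([(515,42),(764,41),(736,314),(540,314)],490,0,1.78,250,35)
def run(f,c,kind):
    S,V=load(f); chs=[S]*4 if kind=='b' else [V,S,V,S]
    q=quad(f,c,chs); print(f,np.abs(q-c).max(),q.ravel()); return q
QA,QB=run('bA',bA,'b'),run('bB',bB,'b'); JA,JB=run('jA',jA,'j'),run('jB',jB,'j')
np.savez('q.npz',QA=QA,QB=QB,JA=JA,JB=JB)
cA,cB,ca,cb=[cal(f'pics/{f}.png') for f in('bA','bB','jA','jB')]
P=onplane(cA,QA,.038); print('bA on .038',P,np.linalg.norm(P-np.roll(P,-1,0),axis=1))
P=onplane(cB,QB[2:],.038); print('bB',P)
cr=tri([cA,cB],[[(332,134.4),(317.1,232.1)],[(332,171.6),(319.4,253.9)]]); print('crosses',cr, onplane(cA,[(332,134.4),(317.1,232.1)],.038))
T,r=tri([ca,cb],[JA,JB]); print('jig',T,r,np.linalg.norm(T-np.roll(T,-1,0),axis=1))
obj=np.array([[.216,-.085,0],[.216,.085,0],[0,.085,0],[0,-.085,0]])
for c,q in((ca,JA),(cb,JB)):
    f=200/np.tan(np.radians(c['vfov']/2)); K=np.array([[f,0,c['cx']],[0,f,c['cy']],[0,0,1]])
    ok,rv,tv=cv2.solvePnP(obj,q,K,c['dist_coeffs']); A=R.from_quat(c['attitude']); M=A*R.from_rotvec(rv.ravel())
    print('pnp foot',A.apply(tv.ravel())+c['eye'],'x',M.as_matrix()[:,0],'slope',np.degrees(np.arcsin(M.as_matrix()[2,0])),'n',M.as_matrix()[:,2])
E
```

```text
bA 1.8711373465401948 [312.1559 101.2696 359.1528 108.6225 333.5574 256.2565 292.655  250.9372]
bB 2.3027823311942086 [315.285  141.2686 355.68   147.3195 333.7634 275.1828 297.5499 270.6561]
jA 2.317329835355963 [234.4804 114.9935 381.6388 113.5843 368.6328 255.3908 256.4206 256.6561]
jB 1.7999487030372165 [262.245   59.6032 405.1431  57.9553 386.9469 210.0737 277.1197 210.7941]
bA on .038 [[0.4838 0.1968 0.038 ]
 [0.5098 0.2378 0.038 ]
 [0.6516 0.1483 0.038 ]
 [0.626  0.1074 0.038 ]] [0.0486 0.1676 0.0482 0.168 ]
bB [[0.6513 0.1485 0.038 ]
 [0.6256 0.1074 0.038 ]]
crosses (array([[0.5223, 0.2021, 0.0378],
       [0.6206, 0.1411, 0.0256]]), array([0.    , 0.0002])) [[0.5223 0.2021 0.038 ]
 [0.616  0.1431 0.038 ]]
jig [[ 0.3804 -0.1081  0.1053]
 [ 0.5337 -0.0342  0.1049]
 [ 0.6251 -0.2228  0.0439]
 [ 0.4705 -0.2949  0.0493]] [0.0001 0.     0.     0.0002] [0.1702 0.2183 0.1707 0.2148]
pnp foot [ 0.5472 -0.2586  0.0477] x [-0.4176  0.868   0.2688] slope 15.59504354047726 n [-0.1202  0.2405 -0.9632]
pnp foot [ 0.5471 -0.2588  0.0476] x [-0.4177  0.8685  0.2671] slope 15.48902315086057 n [-0.1129  0.242  -0.9637]
```

The batten's top face is confirmed at 38 mm, with its centre at (0.568, 0.173) and yaw −32.2°. For the jig, triangulation and PnP agree: the foot is at (0.5475, −0.2587, 0.0475), the slope about 15.6° and the uphill heading 115.7°. The next step is to grasp and lift.

```bash
cat >> h.py <<'E'
foot=np.array([.5475,-.2587,.0472]); sl=np.radians(15.6); hd=np.radians(115.7)
def frame(sl=sl,hd=hd):
    u=np.array([np.cos(hd)*np.cos(sl),np.sin(hd)*np.cos(sl),np.sin(sl)]); n=np.array([-np.cos(hd)*np.sin(sl),-np.sin(hd)*np.sin(sl),np.cos(sl)])
    return u,n,R.from_matrix(np.c_[u,np.cross(-n,u),-n]).as_quat()
E
python3 - <<'E'
from h import *
np.set_printoptions(precision=4,suppress=True)
c=np.array([.568,.1726]); o=down(np.radians(147.8))
manip.move_pose([*c,.12],o); manip.servo_line([*c,.006]); manip.sleep(.2)
print(manip.current_tool_pos(),manip.current_force())
effector.close(40); manip.sleep(.2); print('gap',manip.current_finger_gap(),manip.current_gripper_force())
manip.servo_line([*c,.2],vel=.2); manip.sleep(.2); print(manip.current_force(),manip.current_finger_gap())
u,n,q=frame()
p=foot+u*(.085+.02)+n*(.006+.09)
manip.move_pose(p,q); manip.sleep(.3)
print(manip.current_tool_pos()-p,R.from_quat(manip.current_tcp_rot()).as_matrix()[:,2]+n,manip.current_force(),manip.current_wrist_torque(),manip.current_clock(),manip.current_q())
a,_=snap('wrist','pics/w1.png'); b,_=snap('scene','pics/s1.png')
cv2.imwrite('pics/v1.png',np.hstack([cv2.resize(a,(400,250)),cv2.resize(b[60:260,220:540],(400,250))])[:,:,::-1])
E
```

```text
[0.5689 0.1729 0.0072] [-0.7594 -0.1393 -0.1156]
gap 0.049797000167779035 39.99991178512573
[ 0.2436 -0.9006 -2.5771] 0.049829201722666965
[0.0005 0.0011 0.0002] [-0.0001 -0.0002 -0.    ] [-0.0526  0.1835 -1.919 ] [-0.4336 -0.1491  0.0013] 11.6 [ 0.6266  0.5096 -0.2783  1.6895 -0.055   1.1598  0.8463]
```

View pics/v1.png

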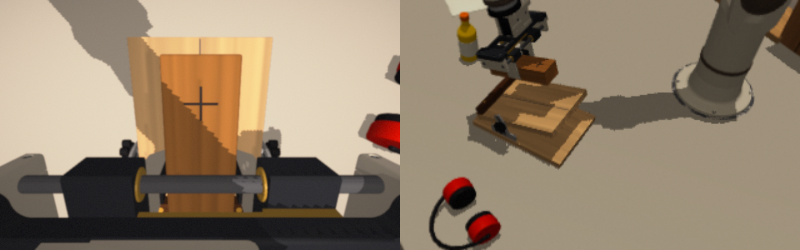

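The batten is held level with the slope and over the middle line, with the centre line visible at (200,45). Next is a guarded descent to the face, then a slide down to the stop.

```bash
python3 - <<'E'
from h import *
import json
np.set_printoptions(precision=4,suppress=True)
u,n,q=frame(); y=np.cross(n,u)
b=manip.current_force(); tb=manip.current_wrist_torque()
def F():
    f=np.mean([manip.current_force() for _ in range(3)],axis=0)-b; return f@u,f@n,f@y,(manip.current_wrist_torque()-tb)@y
def tgt(a,h): return foot+u*(.085+a)+n*(.006+h)
a,h=.010,.012
manip.servo_line(tgt(a,h),q,vel=.12); manip.sleep(.2); print('pre',np.array(F()),manip.current_clock())
while h>-.012:
    h-=.001; manip.servo_line(tgt(a,h),q,vel=.02); manip.sleep(.05); f=F()
    if f[1]>3: break
print('contact',h,np.array(f),(manip.current_tool_pos()-foot)@n,manip.current_clock())
h+=.001; manip.servo_line(tgt(a,h),q,vel=.02)
manip.sleep(.1); print('backed',np.array(F()))
while a>-.012:
    a-=.001; manip.servo_line(tgt(a,h),q,vel=.02); manip.sleep(.05); f=F()
    if f[0]>5: break
print('stop',a,np.array(f),(manip.current_tool_pos()-foot)@u,manip.current_clock())
json.dump([a,h,list(b),list(tb)],open('st.json','w'))
snap('scene','pics/s2.png'); A,_=snap('wrist','pics/w2.png'); B=cv2.imread('pics/s2.png')[:,:,::-1]
cv2.imwrite('pics/v2.png',np.hstack([cv2.resize(A,(400,250)),cv2.resize(B[100:200,240:400],(400,250))])[:,:,::-1])
E
```

```text
pre [-0.6675 -1.7571  0.519  -0.0136] 12.7083
contact 0.0009999999999999966 [-0.2321  6.3417  0.1556 -0.3928] 0.00753894863907253 16.0083
backed [-0.4894  1.8145  0.5115 -0.1195]
stop -0.001 [ 7.0664  3.4614  1.3028 -1.5002] 0.08597059044588859 19.6583
```

View pics/v2.png

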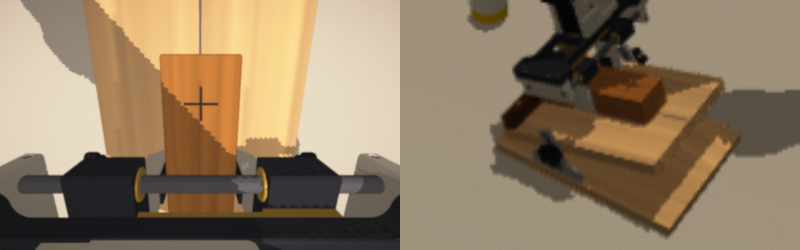

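Both views show the batten flush on the face with its lower end at the stop, and the contact positions match the measurements (86 mm up the slope). Now I press and check where along the batten the push acts.

```bash
cat > pr.py <<'E'
from h import *
import json
np.set_printoptions(precision=3,suppress=True)
a,h,b,tb=json.load(open('st.json')); y=np.cross(*frame()[:2][::-1])
u,n,_=frame()
def F():
    f=np.mean([manip.current_force() for _ in range(3)],axis=0)-b; return np.array([f@u,f@n,f@y,(manip.current_wrist_torque()-tb)@y])
def go(a,h,ds=0.,dt=.15):
    # slope correction ds (deg) turns about the grasp point
    uu,nn,q=frame(sl+np.radians(ds)); g=foot+u*(.085+a)+n*(.006+h+.0188)
    manip.servo_line(g-.0188*nn,q,vel=.02); manip.sleep(dt); f=F()
    print(f'a{a*1e3:.1f} h{h*1e3:.1f} ds{ds}',f,'gap',round(manip.current_finger_gap(),4),'t',round(manip.current_clock(),2)); return f
E
python3 - <<'E'
from pr import *
go(a,h); a+=.0005; go(a,h)
for _ in range(5):
    h-=.0005
    f=go(a,h)
    if f[1]>9: break
go(a,h,.6); go(a,h,1.2)
json.dump([a,h,list(b),list(tb)],open('st.json','w'))
E
```

```text
a-1.0 h2.0 ds0.0 [ 7.16   3.489  1.252 -1.525] gap 0.0498 t 20.16
a-0.5 h2.0 ds0.0 [ 6.082  1.643 -0.366 -1.316] gap 0.0498 t 20.56
a-0.5 h1.5 ds0.0 [ 6.726  4.505  1.058 -1.569] gap 0.0497 t 20.96
a-0.5 h1.0 ds0.0 [ 6.409  6.287  2.096 -1.85 ] gap 0.0499 t 21.36
a-0.5 h0.5 ds0.0 [ 8.214  8.501  3.577 -2.041] gap 0.0501 t 21.76
a-0.5 h-0.0 ds0.0 [ 8.328 12.116  3.643 -2.312] gap 0.05 t 22.16
a-0.5 h-0.0 ds0.6 [ 9.515 10.378  3.196 -1.619] gap 0.0497 t 22.56
a-0.5 h-0.0 ds1.2 [ 8.313  8.725  2.708 -1.491] gap 0.0497 t 22.96
```

```bash
python3 - <<'E'
from pr import *
f=go(a,h,.9)
if f[1]<9.5: h-=.0004; f=go(a,h,.9)
manip.sleep(1); print(F(), manip.current_force(), manip.current_gripper_force())
p=manip.current_tool_pos(); print('tcp in jig',(p-foot)@u,(p-foot)@n,(p-foot)@y, np.degrees(R.from_quat(manip.current_tcp_rot()).as_matrix()[:,0][2]))
json.dump([a,h,list(b),list(tb)],open('st.json','w'))
A,_=snap('wrist','pics/w3.png'); B,_=snap('scene','pics/s3.png'); T,_=snap('top','pics/t3.png')
cv2.imwrite('pics/v3.png',np.vstack([np.hstack([cv2.resize(A,(400,250)),cv2.resize(T[170:310,310:470],(400,250))]),cv2.resize(B[90:200,240:416],(800,350),interpolation=cv2.INTER_CUBIC)])[:,:,::-1])
E
```

```text
a-0.5 h-0.0 ds0.9 [ 7.303  9.452  2.559 -1.852] gap 0.0497 t 23.36
a-0.5 h-0.4 ds0.9 [ 9.422 11.817  3.456 -2.076] gap 0.05 t 23.76
[ 8.87  11.801  1.155 -2.078] [-3.355  4.571 12.672] 40.00164449214935
tcp in jig 0.08603393102960198 0.006935155650551953 -0.00036431489284598955 16.34904413668722
```

View pics/v3.png

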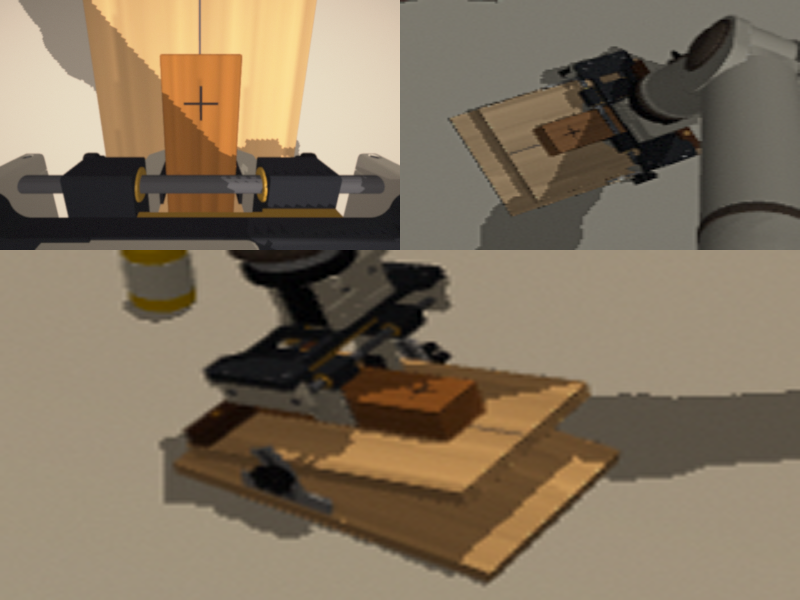

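The wrist view shows the batten centred on the middle line (line at x=200, batten middle at 201). The scene view shows no gap along its length, and its lower end is at the stop. The push is steady at about 12 N and the grip at 40 N.

```bash
python3 -c "
from bench import manip
print(manip.hand_in(), manip.current_clock())"
```

```text
the job is handed in; nothing more can be done
the job is handed in; nothing more can be done
```

I handed the job in at about 25 s: the batten sits cross marks up on the middle line with its lower end against the stop, looks flush in the camera views, and is still gripped (40 N) and pressed down (about 12 N).

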